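# Put the stacked ceramist's supplies back in their trays

## Task

Take apart the stack of supplies in the middle of the bench and put each piece away in the steel tray that already holds its own kind: the small pot with the small pots, the medium jar with the medium jars, the large jar with the large jars, and the flat case with the other flat case. Each must end standing upright and flat on the floor of its tray; keep them upright, set them down rather than letting them fall, and do not knock any over.

Things in the scene. Friction and masses are not known exactly. Their poses are not given: they have to be found in the camera images.
- small_pot: Closed rigid white round jar with a narrower knurled dark red screw cap. Smallest of the three round ones, top of the stack: body 30 mm diameter, 24 mm high in all, of which the top 8 mm is the 23 mm wide cap; grip it round the white body. Origin: centre of its underside; z up. About 30 g. It stands on the medium jar's cap, roughly centred.
- medium_jar: Closed rigid white round jar with a narrower knurled dark red screw cap. Body 42 mm diameter, 44 mm high in all, of which the top 13 mm is the 34 mm wide cap; grip it round the white body. Second from the top, standing on the large jar's cap. Origin: centre of its underside; z up. About 80 g.
- large_jar: Closed rigid white round jar with a narrower knurled dark red screw cap. Body 54 mm diameter, 58 mm high in all, of which the top 15 mm is the 45 mm wide cap; grip it round the white body. Third from the top, standing on the flat case. Origin: centre of its underside; z up. About 160 g.
- flat_case: Closed flat rectangular plastic case, white below and grey lid, 72 mm long (its x) by 58 mm wide (its y) by 26 mm high, bottom of the stack, lying on the bench. Origin: centre of its underside; z up. Grip it across the 58 mm width. About 90 g. In the tray it may lie either way round (long side along the tray's x or y).
- tray_small: Holds three small pots, centres at x = 65, y = -38, 0, 38 mm. Fixed open steel tray, 175 (x) by 125 mm (y) outside, walls 3 mm, rim 10 mm and floor 3 mm above the bench. Origin: centre of its underside, z up. The fixed stock is on its +x side; the -x half is empty for the new piece (middle at x = -40 mm, y = 0). All four trays are alike but for the stock; their places change.
- tray_medium: Holds two medium jars, centres at x = 60, y = -27, 27 mm. Fixed open steel tray, 175 (x) by 125 mm (y) outside, walls 3 mm, rim 10 mm and floor 3 mm above the bench. Origin: centre of its underside, z up. The fixed stock is on its +x side; the -x half is empty for the new piece (middle at x = -40 mm, y = 0). All four trays are alike but for the stock; their places change.
- tray_large: Holds two large jars, centres at x = 56, y = -29, 29 mm. Fixed open steel tray, 175 (x) by 125 mm (y) outside, walls 3 mm, rim 10 mm and floor 3 mm above the bench. Origin: centre of its underside, z up. The fixed stock is on its +x side; the -x half is empty for the new piece (middle at x = -40 mm, y = 0). All four trays are alike but for the stock; their places change.
- tray_cases: Holds one flat case, centre at x = 53.5, y = 0, its width along x. Fixed open steel tray, 175 (x) by 125 mm (y) outside, walls 3 mm, rim 10 mm and floor 3 mm above the bench. Origin: centre of its underside, z up. The fixed stock is on its +x side; the -x half is empty for the new piece (middle at x = -40 mm, y = 0). All four trays are alike but for the stock; their places change.

How it is judged:
By the outcome, as a careful person would: the job done as asked, in the order asked, and still so for the second after the job is handed in, with the robot touching nothing.
It also fails if it takes over 128 s, if anything falls off the work surface, if the arm or the gripper's body presses on something with over 40 N, if the wrist force passes 120 N, or if a joint passes its speed limit or range.

## Robot

A 7-joint arm with a two-finger parallel gripper is mounted at the origin on the work surface. World frame = base frame: x ahead of the robot, y to its left, z up, the work surface at z = 0. Lengths are in m, angles in rad, forces in N, time in s.
With the tool pointing down it reaches from about 0.4 to 0.9 m from the base axis. Payload 5.6 kg.
Tool frame: the origin (TCP) lies at the very end of the fingers, on their centre line; the grasp point (between the pads) lies 19 mm behind it (manip.hold_point_z is the distance from the TCP to the grasp point, in m); z points along the fingers, y is the line along which they close (so a half turn about z gives the same grasp; the last joint's range is limited). The gripper opens to 92 mm and grips with 3 to 60 N. Pads are 20 mm wide; open, the fingers measure 128 mm over their backs; the gripper's body (75 mm by 189 mm) begins 69 mm behind the grasp point.
Start: joints at [1.285, 0.468, -0.012, 1.603, 0.006, 1.071, -0.056], TCP at [0.156, -0.631, 0.215] pointing down, gripper open.
Joint ranges: [-2.53, 2.53], [-0.31, 2.02], [-1.57, 1.55], [0.28, 2.44], [-1.29, 4.43], [0.15, 1.84], [-2.92, 2.92]. Speed limits (rad/s): [2.57, 2.57, 3.14, 3.14, 3.14, 3.14, 3.14].

## Interface

Orientations are given as a unit quaternion [w, x, y, z].
In Python, from bench import sense, optics, manip, finder gives the robot as it stands.
- The arm moves only by the tool send_rows, never from a script. Its argument "commands" is a list of rows, each a list of 5 numbers: the shift along the tool's x, y, z in mm, then the turn about the tool's z in rad, then the finger opening in mm, from 0 to 91.9. In form: [[dx, dy, dz, turn, hand], ...]. A call has 1 to 12 rows; each row is the pose to reach, as a shift and turn from the pose commanded when the call began, along the tool's axes at that moment; what a row does not reach only later rows make up. A row lasts 1/8 s, in which the tool goes at most 62.5 mm and 10.7 degrees, less where a joint would pass 70% of its speed; a pose out of reach is approached as far as the arm can. A call with a gripper value outside its range is refused whole. The fingers move at their own pace and stop on an object; "force" is the grip in N (left out, the last holds). Time passes only in rows, so rows that repeat a pose let the fingers close. It gives the time, the measured TCP pose, the force, the opening and the grip force at its end, in the units of the state.
- sense(): the state, without advancing time (a new reading comes with each control period).
- optics.get_image(name): name is "side" or "top" or "wrist"; returns the picture (480x640x3 uint8, red, green, blue); there is no depth.
- optics.camera_model(name): a dict with "K" (3x3 intrinsics, pixels), "cam_to_world" (4x4, takes a point from camera to world coordinates). Camera axes: x right, y up, looking along -z (the intrinsics and any distortion apply to the point x, -y, -z); pixel columns grow to the right and rows downward; lengths in m; the calibration is good to about 2 mm. A picture is of the moment at which its call begins: read the wrist's pose just before it. camera_model takes no time and is no camera call; for the wrist camera it gives the pose at the moment of the call.
- manip.sign_off(): hands the job in; it is judged then, once.
Trained networks look in the newest picture that a camera, given by its name, has taken for a name from the list of things; names that differ only in an ending like _2 or _b are one class to them, and where a whole thing is asked for, a point or a joint stands for the part that bears it (a point fixed in the world has none). Each returns a list of dicts, best first, with "conf" (0 to 1); they miss things now and then, are a little off and sometimes report something else, mostly with a low value. They report only what shows in the picture. A call takes as long as a camera call.
- finder.silhouettes(camera, label): "pixels" (480x640 bool, what is visible of it) and "rect" ([left, top, right, bottom] in pixels, round what is visible of it).
The state is a dict: "clock": time; "q": joint angles; "dq": joint speeds; "joint_efforts": joint torques, N m; "eef_pos": TCP position; "tcp_rot": TCP orientation; "wrist_force": force on the tool from outside, world axes, zero at the start; "moment": the same for the moment, N m; "gripper_width": opening from 0.0 (shut) to 1.0 (fully open); "gripper_force": force on a finger pad.
Only numpy, scipy, OpenCV 4.12 (cv2) and the standard library are available. Lean on these libraries where they do the work, as an engineer would, in place of code of your own. Each camera call takes 0.05 s, during which the arm holds its last target. There are 200 camera calls.

## Working session

There is one attempt and no reset: what is moved stays moved. The work goes in short steps, Python scripts to look and compute and a tool call to move; the robot and the scene stay as the last step left them, time stands still between calls to the robot, and variables do not carry over. Pictures are saved under pics/ and viewed, at most 16 in all, crops included, and the job is handed in when it is done.

Besides the shell and the picture viewer there is one more tool, called after ">>>" as name(argument=value, ...), one argument or row to a line, values as JSON. send_rows: Moves the arm, as the interface text tells. Its arguments: {"type":"object","properties":{"commands":{"type":"array"},"force":{"type":"number"}},"required":["commands"]}

```bash
ls; mkdir -p pics
python3 - <<'E'
from bench import sense, optics, manip, finder
import cv2
s=sense(); print({k:s[k] for k in('clock','eef_pos','tcp_rot','gripper_width','wrist_force')}, manip.hold_point_z)
for n in('top','side'):
    cv2.imwrite(f'pics/{n}0.png',optics.get_image(n)[:,:,::-1])
    m=optics.camera_model(n); print(n,m)
E
```

```text
pics
{'clock': 0.0, 'eef_pos': array([ 0.15603119, -0.63039133,  0.21363626]), 'tcp_rot': array([-8.69417050e-04,  9.92645287e-01,  1.21055975e-01, -1.71834272e-04]), 'gripper_width': 1.0019564416567435, 'wrist_force': array([ 1.20431911,  0.48086005, -0.28805763])} 0.0187
top {'K': array([[508.60090369,   0.        , 328.7364593 ],
       [  0.        , 508.60090369, 240.4047844 ],
       [  0.        ,   0.        ,   1.        ]]), 'cam_to_world': array([[-0.01651844,  0.99890058, -0.04387221,  0.51424175],
       [-0.99985391, -0.01669516, -0.00366472,  0.00256062],
       [-0.00439315,  0.04380526,  0.99903043,  1.23004255],
       [ 0.        ,  0.        ,  0.        ,  1.        ]])}
side {'K': array([[447.40647112,   0.        , 316.46624048],
       [  0.        , 447.40647112, 230.48827145],
       [  0.        ,   0.        ,   1.        ]]), 'cam_to_world': array([[ 0.75614462,  0.44671832, -0.4782134 ,  0.14560924],
       [-0.65422217,  0.5332768 , -0.53629209, -0.48704284],
       [ 0.01544861,  0.71837219,  0.69548741,  0.71403923],
       [ 0.        ,  0.        ,  0.        ,  1.        ]])}
```

View pics/top0.png

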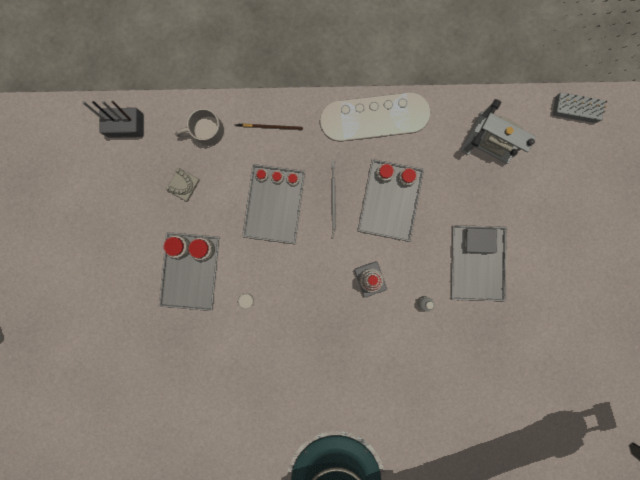

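View pics/side0.png

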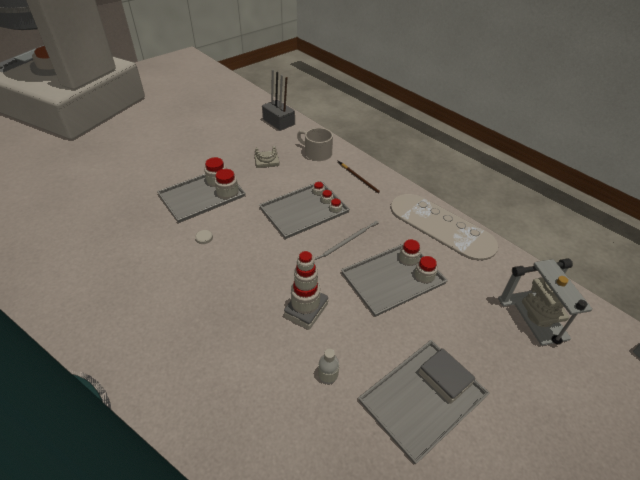

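Top view: large tray (189,272), small tray (274,204), medium tray (390,200), cases tray (478,263), stack (370,280). The side view shows the stack upright at (305,290).

```bash
cat > h.py <<'E'
from bench import sense, optics, manip, finder
import numpy as np, cv2
from scipy.spatial.transform import Rotation as R
def px2w(m,uv,z):
    uv=np.atleast_2d(uv).astype(float);K=m['K'];T=m['cam_to_world']
    d=np.c_[(uv[:,0]-K[0,2])/K[0,0],-(uv[:,1]-K[1,2])/K[1,1],-np.ones(len(uv))]@T[:3,:3].T
    c=T[:3,3]; return c+d*((z-c[2])/d[:,2])[:,None]
def w2px(m,P):
    P=np.atleast_2d(P);K=m['K'];T=m['cam_to_world'];p=(P-T[:3,3])@T[:3,:3]
    return np.c_[K[0,2]+K[0,0]*p[:,0]/-p[:,2],K[1,2]-K[1,1]*p[:,1]/-p[:,2]]
def rows(target,s=None):
    s=s or sense();w,x,y,z=s['tcp_rot'];r=R.from_quat([x,y,z,w])
    return np.round(r.inv().apply(np.array(target)-s['eef_pos'])*1000,1), np.round(s['eef_pos'],4)
def yaw(s):  # world angle of tool x
    w,x,y,z=s['tcp_rot'];v=R.from_quat([x,y,z,w]).apply([1,0,0]);return np.arctan2(v[1],v[0])
E
python3 - <<'E'
from h import *
m=optics.camera_model('top'); optics.get_image('top')
for n in ['tray_small','tray_medium','tray_large','tray_cases']:
    for r in finder.silhouettes('top',n)[:2]:
        k=r['pixels'].astype(np.uint8); ys,xs=np.nonzero(k)
        w=px2w(m,np.c_[xs,ys],.008)[:,:2]*1000
        rc=cv2.minAreaRect(w.astype(np.float32)); print(n,r['conf'],r['rect'],len(xs),np.round(rc[0],1),np.round(rc[1],1),rc[2])
for n in ['small_pot','medium_jar','large_jar','flat_case']:
  for c in('top','side'):
    mm=optics.camera_model(c)
    if n=='small_pot' and c=='side': optics.get_image(c)
    for r in finder.silhouettes(c,n)[:5]:
        ys,xs=np.nonzero(r['pixels']);print(n,c,round(r['conf'],2),np.round(r['rect']),np.round([xs.mean(),ys.mean()],1))
        if n=='flat_case' and c=='top':
            rc=cv2.minAreaRect((px2w(mm,np.c_[xs,ys],.026)[:,:2]*1000).astype(np.float32));print(rc)
E
```

```text
tray_small 0.69 [243.7, 165.9, 303.5, 248.4] 3979 [658.7 139.2] [133.3 180.8] 81.4639892578125
tray_medium 0.74 [359.2, 158.8, 425.7, 240.0] 3848 [ 663.5 -143.4] [128.4 179. ] 77.37869262695312
tray_large 0.59 [154.7, 232.2, 217.5, 312.4] 4095 [500.1 345.2] [134.2 183.2] 84.1490707397461
tray_cases 0.89 [451.1, 225.9, 505.0, 303.6] 4035 [ 508.8 -349.8] [129.5 179.3] 88.18505096435547
small_pot top 0.6 [364. 274. 378. 288.] [372.  279.6]
small_pot top 0.23 [360. 270. 379. 290.] [364.5 283.9]
small_pot side 0.76 [295. 250. 313. 269.] [305.2 260.6]
medium_jar top 0.68 [363. 272. 380. 288.] [371.  279.3]
medium_jar side 0.62 [296. 269. 315. 289.] [305.7 278.5]
large_jar top 0.53 [359. 275. 379. 290.] [362.4 280.7]
large_jar side 0.62 [292. 283. 320. 316.] [305.1 298.7]
flat_case top 0.78 [353. 264. 386. 297.] [368.2 276.9]
((474.3551940917969, -88.03336334228516), (71.6771469116211, 56.96249008178711), 18.838415145874023)
flat_case side 0.94 [282. 290. 326. 329.] [305.7 313.2]
```

Run:
```python
from h import *
m=optics.camera_model('top');s=sense()
p=px2w(m,[372.2,280],.15)[0];print(p,yaw(s))
print(rows([p[0],p[1],.28],s))
w=optics.camera_model('wrist');r=R.from_quat(np.roll(s['tcp_rot'],-1))
print(w['K'],r.inv().apply(w['cam_to_world'][:3,3]-s['eef_pos']), r.inv().as_matrix()@w['cam_to_world'][:3,:3])
```

```text
[ 0.47621786 -0.08411723  0.15      ] 0.2427491050998469
(array([ 442. , -453.9,  -65.4]), array([ 0.1562, -0.631 ,  0.2146]))
[[427.86322764   0.         313.33153496]
 [  0.         427.86322764 232.21485472]
 [  0.           0.           1.        ]] [ 8.15686703e-02 -1.08200849e-04 -1.69717327e-01] [[-9.84795935e-04  9.57914553e-01  2.87051807e-01]
 [ 9.99999500e-01  9.92654326e-04  1.18157829e-04]
 [-1.71758114e-04  2.87051780e-01 -9.57915052e-01]]
```

>>> send_rows(
  commands=[
    [40,-40,-65,0,60],
    [80,-82,-65,0,60],
    [120,-123,-65,0,60],
    [160,-164,-65,0,60],
    [200,-205,-65,0,60],
    [240,-246,-65,0,60],
    [280,-288,-65,0,60],
    [320,-329,-65,0,60],
    [360,-370,-65,0,60],
    [400,-411,-65,0,60],
    [442,-454,-65,0,60],
    [442,-454,-65,0,60],
  ],
)

```text
clock: 2.3
eef_pos: [0.4778, -0.0793, 0.2799]
tcp_rot: [-0.001, 0.992, 0.125, 0.001]
wrist_force: [-0.5, -0.4, 0.2]
gripper_width: 0.651
gripper_force: 0.0
```

Run:
```python
from h import *
s=sense();m=optics.camera_model('wrist');cv2.imwrite('pics/w1.png',optics.get_image('wrist')[:,:,::-1])
print(s['clock'],s['eef_pos'],yaw(s))
for n in ['small_pot','medium_jar','large_jar','flat_case']:
    for r in finder.silhouettes('wrist',n)[:2]: print(n,r['conf'],r['rect'])
```

```text
2.3 [ 0.47778463 -0.07932904  0.27991878] 0.25129825427697483
small_pot 0.69 [303.7, 196.6, 345.3, 238.2]
medium_jar 0.72 [296.3, 180.9, 349.0, 229.2]
flat_case 0.74 [291.1, 151.3, 351.2, 234.8]
flat_case 0.65 [481.3, 118.3, 639.3, 307.0]
```

View pics/w1.png

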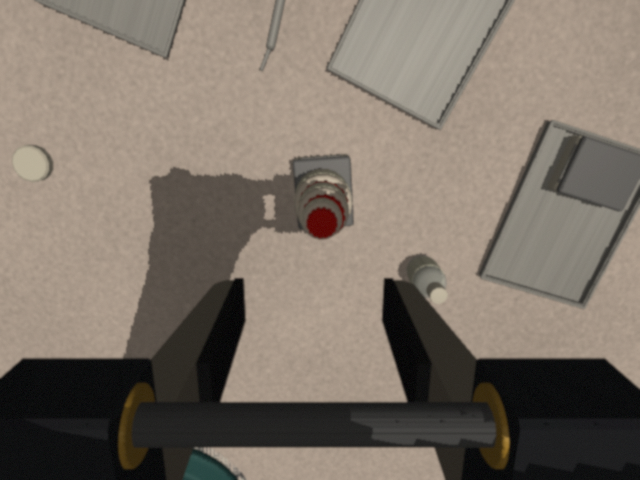

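Wrist view: the pot's cap is at (322,222), with the case's far edge at (291,158)–(350,154) behind it.

Run:
```python
from h import *
s=sense();m=optics.camera_model('wrist')
p=px2w(m,[322,222],.152)[0];print(p)
e=px2w(m,[[291,158],[350,154],[353,224]],.026);print(e, np.degrees(np.arctan2(*(e[0]-e[1])[[0,1]])))
print(rows([p[0],p[1],.1305],s))
for n,u in [('large pred case ctr',[474,-88])]: print(w2px(m,[[.474,-.088,.026]]))
```

```text
[ 0.47715018 -0.09159966  0.152     ]
[[ 0.50019593 -0.05709254  0.026     ]
 [ 0.51765506 -0.11235128  0.026     ]
 [ 0.44967443 -0.13389072  0.026     ]] -17.534058612607907
(array([  0.2,   6.1, 149. ]), array([ 0.4755, -0.0856,  0.2795]))
[[315.23196449 190.89666589]]
```

>>> send_rows(
  commands=[
    [0,0,40,0,60],
    [0,0,80,0,60],
    [0,0,80,0,60],
    [0,0,80,0,60],
    [0,0,80,0,60],
  ],
)

```text
clock: 3.18
eef_pos: [0.4773, -0.0845, 0.2013]
tcp_rot: [0.001, 0.993, 0.121, 0.001]
wrist_force: [0.3, -0.6, -0.7]
gripper_width: 0.654
gripper_force: 0.0
```

Run:
```python
from h import *
s=sense();m=optics.camera_model('wrist');im=optics.get_image('wrist')
cv2.imwrite('pics/w2.png',cv2.resize(im[200:460,180:460,::-1],None,fx=2,fy=2));print(s['eef_pos'])
hs=cv2.cvtColor(im,cv2.COLOR_RGB2HSV);k=((hs[...,1]>150)&((hs[...,0]<10)|(hs[...,0]>170))&(hs[...,2]>90)).astype(np.uint8)
n,l,st,c=cv2.connectedComponentsWithStats(k)
for i in range(1,n):
  if st[i,4]>50: print(st[i],c[i],px2w(m,c[i],.152)[0],rows(np.r_[px2w(m,c[i],.152)[0][:2],.1305],s))
```

```text
[ 0.47726671 -0.0845093   0.20126951]
[295 253  26  25 464] [308.53017241 264.48060345] [ 0.474354   -0.08242797  0.152     ] (array([-2.5, -2.8, 70.8]), array([ 0.4773, -0.0845,  0.2013]))
```

View pics/w2.png

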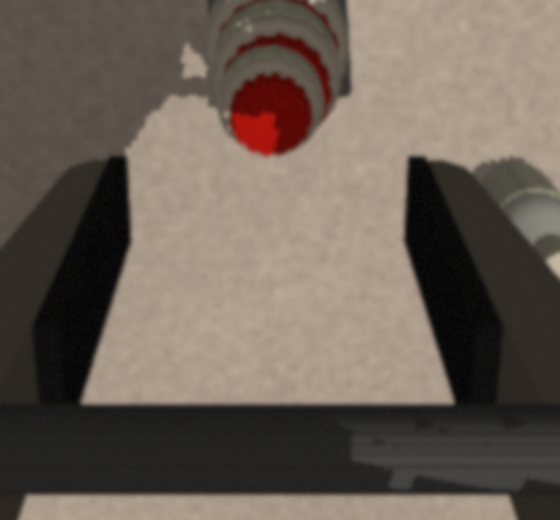

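The cap centre is at crop (271,114), i.e. full-image pixel (315.5,257). It is nearly centred between the fingers.

Run:
```python
from h import *
s=sense();m=optics.camera_model('wrist')
p=px2w(m,[315.5,257],.152)[0];print(p,rows(np.r_[p[:2],.1300],s))
```

```text
[ 0.47938012 -0.08496254  0.152     ] (array([ 1.9,  1. , 71.1]), array([ 0.4771, -0.0844,  0.2011]))
```

>>> send_rows(
  commands=[
    [2,1,30,0,50],
    [2,1,55,0,50],
    [2,1,70.5,0,50],
    [2,1,70.5,0,50],
    [2,1,70.5,0,50],
    [2,1,70.5,0,25],
    [2,1,70.5,0,25],
    [2,1,70.5,0,25],
    [2,1,70.5,0,25],
    [2,1,70.5,0,25],
  ],
  force=10,
)

```text
clock: 4.47
eef_pos: [0.4787, -0.0846, 0.1295]
tcp_rot: [0.0, 0.993, 0.121, 0.0]
wrist_force: [-0.2, -0.6, 5.4]
gripper_width: 0.322
gripper_force: 10.0
```

>>> send_rows(
  commands=[
    [0,0,-5,0,25],
    [0,0,-15,0,25],
    [0,0,-40,0,25],
    [0,0,-70,0,25],
    [0,0,-70,0,25],
    [0,0,-70,0,25],
  ],
)

```text
clock: 5.22
eef_pos: [0.4778, -0.0846, 0.1987]
tcp_rot: [0.0, 0.993, 0.121, -0.0]
wrist_force: [-0.2, -0.3, -0.1]
gripper_width: 0.324
gripper_force: 10.0
```

```bash
cat > t.py <<'E'
from h import *
import sys
# tray centre, yaw(deg) estimated from the top camera
T={'small':(.6587,.1392,-8.5),'medium':(.6635,-.1434,-12.6),'large':(.5001,.3452,-5.8),'cases':(.5088,-.3498,-1.8)}
def spot(n):
    x,y,a=T[n];a=np.radians(a);return np.array([x-.04*np.cos(a),y-.04*np.sin(a)]),a
E
python3 - <<'E'
from t import *
s=sense();m=optics.camera_model('wrist');im=optics.get_image('wrist')
cv2.imwrite('pics/w3.png',cv2.resize(im[100:400,160:480,::-1],None,fx=2,fy=2))
print(s['gripper_width'],s['wrist_force'],s['eef_pos'],yaw(s))
for n in ('small','medium','large','cases'):
    p,a=spot(n);print(n,p,'turn',yaw(s)-a,rows([*p,.22],s)[0])
E
```

```text
0.323592437215513 [-0.21957036 -0.28952751 -0.09576088] [ 0.47782822 -0.08458458  0.19865589] 0.24260402664176312
small [0.61913937 0.14511238] turn 0.39095701306128117 [ 192.3 -189.   -21.5]
medium [ 0.62446333 -0.13467427] turn 0.46251551239304867 [130.3  83.8 -21.4]
large [0.46030477 0.34924225] turn 0.3438331232574342 [  87.2 -425.3  -21.4]
cases [ 0.46881974 -0.34854357] turn 0.27401995317766104 [-72.2 254.1 -21.3]
```

View pics/w3.png

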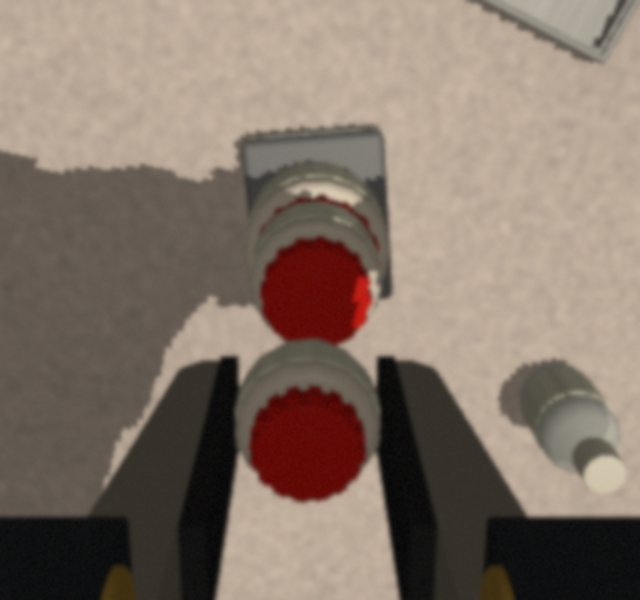

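The pot is held; the medium jar's cap is at crop (315.5,292), i.e. full-image pixel (318,246).

>>> send_rows(
  commands=[
    [20,-20,-21,0,25],
    [55,-55,-21,0.1,25],
    [95,-93,-21,0.2,25],
    [135,-132,-21,0.3,25],
    [165,-162,0,0.39,25],
    [185,-182,20,0.39,25],
    [192,-189,60,0.39,25],
    [192,-189,90,0.39,25],
    [192,-189,90,0.39,25],
    [192,-189,90,0.39,25],
    [192,-189,90,0.39,25],
  ],
)

```text
clock: 6.65
eef_pos: [0.6202, 0.1452, 0.1106]
tcp_rot: [-0.0, 0.997, -0.074, 0.001]
wrist_force: [0.5, 0.1, 0.7]
gripper_width: 0.32
gripper_force: 10.0
```

Run:
```python
from t import *
s=sense();im=optics.get_image('wrist')
cv2.imwrite('pics/w4.png',im[:,:,::-1])
p,a=spot('small');print(s['eef_pos'],yaw(s)-a,s['clock'],rows([*p,.0065],s))
# medium-cap position from previous picture: pose was .4778,-.0846,.1987, yaw .2426
m=optics.camera_model('wrist')
r=R.from_quat(np.roll(s['tcp_rot'],-1));M=m['cam_to_world'].copy();o=r.inv().apply(M[:3,3]-s['eef_pos']);C=r.inv().as_matrix()@M[:3,:3]
r0=R.from_quat([.9927,.1210,0,0]);M[:3,:3]=r0.as_matrix()@C;M[:3,3]=[.4778,-.0846,.1987]+r0.apply(o)
print(px2w({'K':m['K'],'cam_to_world':M},[317.7,246],.128))
print(px2w({'K':m['K'],'cam_to_world':M},[[281,168],[351,163],[355,246]],.026))
# predicted tray corners in this picture
from numpy import cos,sin
x,y,a=T['small'];a=np.radians(a)
print(w2px(m,[[x+cos(a)*u-sin(a)*v,y+sin(a)*u+cos(a)*v,.01] for u,v in[(-.0875,-.0625),(-.0875,.0625),(.0875,.0625),(.0875,-.0625)]]))
```

```text
[0.62021593 0.14517535 0.1106024 ] 0.0006990574874629063 6.65 (array([ -1.3,   0.3, 104.1]), array([0.6202, 0.1452, 0.1106]))
[[ 0.47927732 -0.08675571  0.128     ]]
[[ 0.50311202 -0.0515986   0.026     ]
 [ 0.52034308 -0.10488689  0.026     ]
 [ 0.45388321 -0.1265546   0.026     ]]
[[404.28729467 300.4429639 ]
 [223.7371463  300.42094215]
 [205.53672665  22.96134912]
 [422.61252598  22.86626694]]
```

View pics/w4.png

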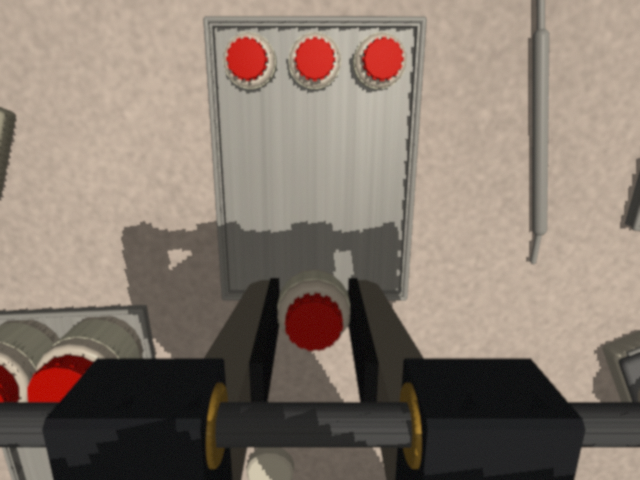

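The tray corners appear at (222,298), (405,298), (206,18) and (424,18), matching the prediction. I'll lower the pot.

>>> send_rows(
  commands=[
    [0,0,40,0,25],
    [0,0,75,0,25],
    [0,0,94,0,25],
    [0,0,99,0,25],
    [0,0,102,0,25],
    [0,0,103.5,0,25],
    [0,0,103.5,0,25],
    [0,0,103.5,0,25],
  ],
)

```text
clock: 7.7
eef_pos: [0.6196, 0.1451, 0.0061]
tcp_rot: [-0.0, 0.997, -0.074, 0.0]
wrist_force: [0.4, -0.1, -1.3]
gripper_width: 0.319
gripper_force: 10.0
```

>>> send_rows(
  commands=[
    [0,0,0.6,0,25],
    [0,0,1.2,0,25],
    [0,0,1.2,0,25],
  ],
)

```text
clock: 8.07
eef_pos: [0.6194, 0.1451, 0.0046]
tcp_rot: [0.0, 0.997, -0.074, 0.0]
wrist_force: [-0.5, -0.7, 3.0]
gripper_width: 0.318
gripper_force: 10.0
```

>>> send_rows(
  commands=[
    [0,0,0.4,0,25],
    [0,0,0.4,0,25],
  ],
)

```text
clock: 8.32
eef_pos: [0.6194, 0.1451, 0.0046]
tcp_rot: [0.0, 0.997, -0.074, 0.0]
wrist_force: [-1.8, -0.2, 5.9]
gripper_width: 0.321
gripper_force: 10.0
```

>>> send_rows(
  commands=[
    [0,0,0,0,45],
    [0,0,0,0,45],
    [0,0,0,0,45],
    [0,0,-15,0,60],
    [0,0,-50,0,60],
    [0,0,-100,0,70],
    [0,0,-150,0,70],
    [0,0,-190,0,70],
    [0,0,-190,0,70],
    [0,0,-190,0,70],
  ],
)

```text
clock: 9.57
eef_pos: [0.6189, 0.1448, 0.1939]
tcp_rot: [0.0, 0.997, -0.074, -0.0]
wrist_force: [-0.8, -0.1, 0.2]
gripper_width: 0.764
gripper_force: 0.0
```

Run:
```python
from t import *
s=sense();im=optics.get_image('wrist')
cv2.imwrite('pics/w5.png',im[:,:,::-1])
print(s['clock'],s['eef_pos'],yaw(s),rows([.4793,-.0868,.18],s))
```

```text
9.575 [0.61886082 0.1448316  0.19393967] -0.14729883982300365 (array([-104.1,  249.6,   14.1]), array([0.6189, 0.1448, 0.1939]))
```

View pics/w5.png

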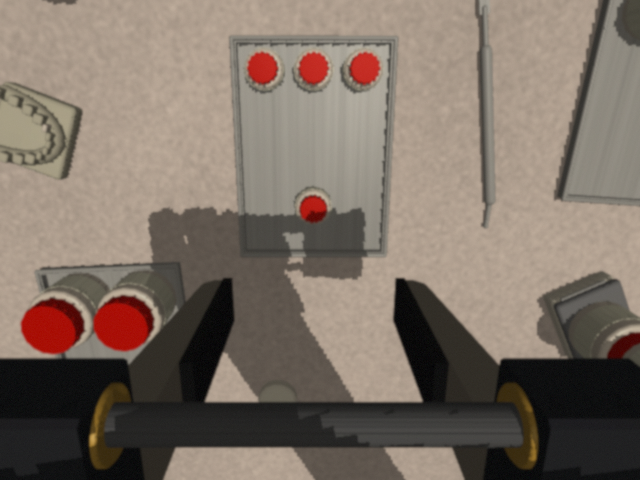

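The small pot stands upright in its tray at (313,207). Next is the medium jar.

>>> send_rows(
  commands=[
    [-20,48,0,0,70],
    [-40,96,0,0,70],
    [-62,148,0,0,70],
    [-83,199,0,0,70],
    [-104,249,0,0,70],
    [-104,249,0,0,70],
    [-104,249,0,0,70],
    [-104,249,0,0,70],
  ],
)

```text
clock: 10.62
eef_pos: [0.4804, -0.0843, 0.1936]
tcp_rot: [-0.0, 0.997, -0.072, -0.0]
wrist_force: [0.3, 1.0, 0.2]
gripper_width: 0.763
gripper_force: 0.0
```

Run:
```python
from t import *
s=sense();m=optics.camera_model('wrist');im=optics.get_image('wrist')
cv2.imwrite('pics/w6.png',cv2.resize(im[140:400,160:480,::-1],None,fx=2,fy=2))
print(s['eef_pos'],w2px(m,[.4793,-.0868,.128]),rows([.4793,-.0868,.0865],s))
```

```text
[ 0.48036672 -0.08432809  0.19358971] [[318.25312164 251.4483288 ]] (array([ -0.6,   2.7, 107.1]), array([ 0.4804, -0.0843,  0.1936]))
```

View pics/w6.png

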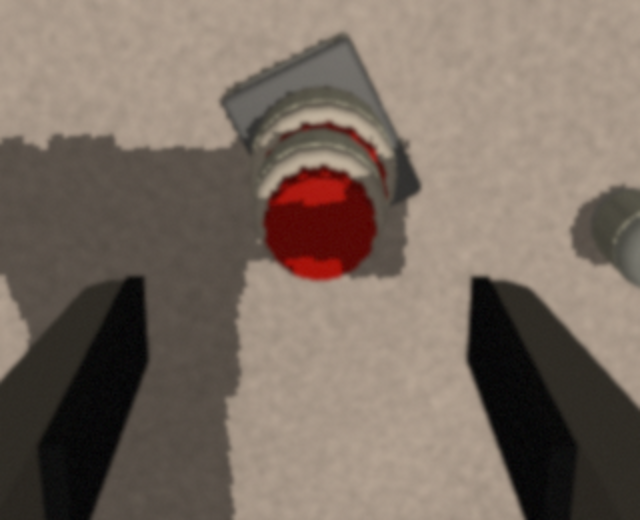

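The medium cap is at crop (320,223), about 1 mm right of the prediction.

>>> send_rows(
  commands=[
    [0,3.5,40,0,65],
    [0,3.5,75,0,65],
    [0,3.5,98,0,65],
    [0,3.5,106,0,65],
    [0,3.5,106,0,65],
    [0,3.5,106,0,65],
    [0,3.5,106,0,36],
    [0,3.5,106,0,36],
    [0,3.5,106,0,36],
    [0,3.5,106,0,36],
    [0,3.5,106,0,36],
  ],
  force=15,
)

```text
clock: 12.05
eef_pos: [0.4796, -0.0895, 0.0883]
tcp_rot: [0.0, 0.997, -0.074, 0.0]
wrist_force: [-1.9, 0.4, 4.8]
gripper_width: 0.456
gripper_force: 15.0
```

>>> send_rows(
  commands=[
    [0,0,-5,0,36],
    [0,0,-15,0,36],
    [0,0,-40,0,36],
    [0,0,-80,0,36],
    [0,0,-80,0,36],
    [0,0,-80,0,36],
  ],
)

```text
clock: 12.8
eef_pos: [0.4788, -0.0895, 0.1677]
tcp_rot: [0.0, 0.997, -0.074, -0.0]
wrist_force: [-0.3, -0.4, -1.3]
gripper_width: 0.453
gripper_force: 15.0
```

```bash
cat >> t.py <<'E'
def corners(n):
    x,y,a=T[n];a=np.radians(a);c,d=np.cos(a),np.sin(a)
    return [[x+c*u-d*v,y+d*u+c*v,.01] for u,v in[(-.0875,-.0625),(-.0875,.0625),(.0875,.0625),(.0875,-.0625)]]
E
python3 - <<'E'
from t import *
s=sense();m=optics.camera_model('wrist');im=optics.get_image('wrist')
cv2.imwrite('pics/w7.png',cv2.resize(im[100:400,160:480,::-1],None,fx=2,fy=2))
p,a=spot('medium');print(s['eef_pos'],s['gripper_width'],yaw(s)-a,rows([*p,.0965],s)[0],w2px(m,[.4795,-.088,.084]))
E
```

```text
[ 0.47882458 -0.08952171  0.16767858] 0.4525574054197326 0.07248114059260813 [150.7  23.3  71.1] [[311.04808191 240.10602826]]
```

View pics/w7.png

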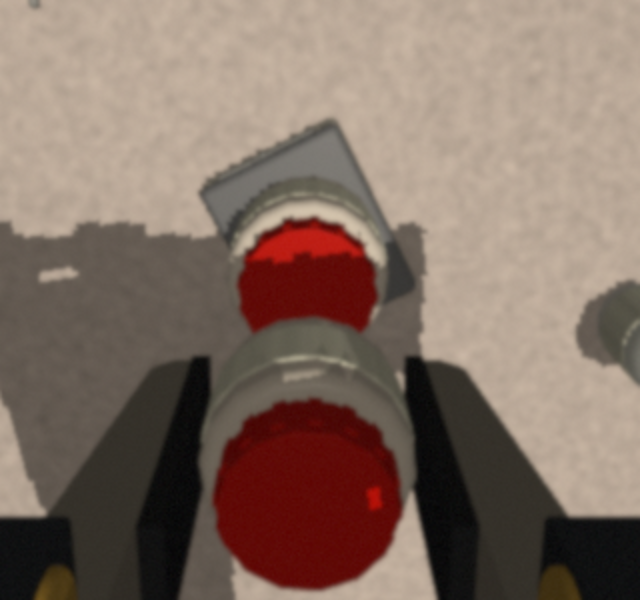

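The medium jar is held upright; the large cap is at about crop (308,286).

>>> send_rows(
  commands=[
    [25,4,-5,0,36],
    [60,9,-5,0.07,36],
    [95,15,0,0.07,36],
    [130,20,20,0.07,36],
    [151,23,50,0.07,36],
    [151,23,71,0.07,36],
    [151,23,71,0.07,36],
    [151,23,71,0.07,36],
    [151,23,71,0.07,36],
  ],
)

```text
clock: 13.98
eef_pos: [0.6258, -0.1343, 0.0985]
tcp_rot: [0.0, 0.994, -0.108, 0.001]
wrist_force: [0.2, -0.4, -0.3]
gripper_width: 0.448
gripper_force: 15.0
```

Run:
```python
from t import *
s=sense();m=optics.camera_model('wrist');im=optics.get_image('wrist')
for c in w2px(m,corners('medium')): cv2.circle(im,tuple(int(round(v)) for v in c),4,(0,0,255),1)
cv2.imwrite('pics/w8.png',im[:,:,::-1])
p,a=spot('medium');print(s['eef_pos'],s['gripper_width'],yaw(s)-a,rows([*p,.0075],s)[0])
```

```text
[ 0.62578281 -0.13432928  0.09849197] 0.44805263193530437 0.0027398169919131965 [-1.4  0.6 91. ]
```

View pics/w8.png

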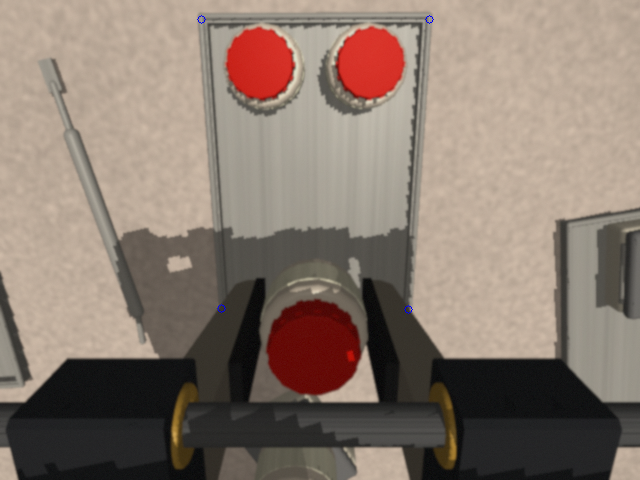

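The predicted corners match the tray. I'll lower the jar.

>>> send_rows(
  commands=[
    [0,0,40,0,36],
    [0,0,70,0,36],
    [0,0,85,0,36],
    [0,0,89,0,36],
    [0,0,90.5,0,36],
    [0,0,91,0,36],
    [0,0,91,0,36],
    [0,0,91,0,36],
  ],
)

```text
clock: 15.02
eef_pos: [0.6262, -0.1344, 0.0074]
tcp_rot: [0.0, 0.994, -0.108, 0.001]
wrist_force: [-1.4, 0.1, 5.1]
gripper_width: 0.451
gripper_force: 15.0
```

>>> send_rows(
  commands=[
    [0,0,0,0,58],
    [0,0,0,0,58],
    [0,0,0,0,58],
    [0,0,-15,0,62],
    [0,0,-50,0,62],
    [0,0,-100,0,80],
    [0,0,-150,0,80],
    [0,0,-160,0,80],
    [0,0,-160,0,80],
    [0,0,-160,0,80],
  ],
)

```text
clock: 16.27
eef_pos: [0.6242, -0.1343, 0.1644]
tcp_rot: [-0.0, 0.994, -0.108, -0.001]
wrist_force: [-0.1, 0.8, -0.4]
gripper_width: 0.876
gripper_force: 0.0
```

Run:
```python
from t import *
s=sense();m=optics.camera_model('wrist');optics.get_image('wrist')
for r in finder.silhouettes('wrist','medium_jar')[:4]: print(r['conf'],r['rect'])
p,a=spot('medium');print(s['eef_pos'],w2px(m,[*p,.047]),rows([.478,-.0893,.14],s)[0],yaw(s))
```

```text
0.97 [284.8, 186.2, 341.2, 247.7]
[ 0.62422839 -0.13426077  0.16437127] [[314.11099564 225.09899733]] [-152.4  -12.4   24.8] -0.21723297253071458
```

>>> send_rows(
  commands=[
    [-40,-3,0,0,80],
    [-90,-7,0,0,80],
    [-130,-11,10,0,80],
    [-152,-12,25,0,80],
    [-152,-12,25,0,80],
    [-152,-12,25,0,80],
    [-152,-12,25,0,80],
  ],
)

```text
clock: 17.25
eef_pos: [0.4809, -0.0901, 0.1413]
tcp_rot: [-0.0, 0.994, -0.109, 0.001]
wrist_force: [0.1, -0.4, -0.0]
gripper_width: 0.87
gripper_force: 0.0
```

Run:
```python
from t import *
s=sense();m=optics.camera_model('wrist');im=optics.get_image('wrist')
for c in w2px(m,[[.478,-.0893,.084]]): cv2.circle(im,tuple(int(round(v)) for v in c),3,(0,255,0),1); print(c)
cv2.imwrite('pics/w9.png',cv2.resize(im[140:400,160:480,::-1],None,fx=2,fy=2))
print(s['eef_pos'],rows([.478,-.0893,.0355],s)[0],yaw(s))
```

```text
[313.53516193 260.26313736]
[ 0.48089263 -0.09008087  0.14128056] [-3.100e+00 -1.000e-01  1.058e+02] -0.2175787258929571
```

View pics/w9.png

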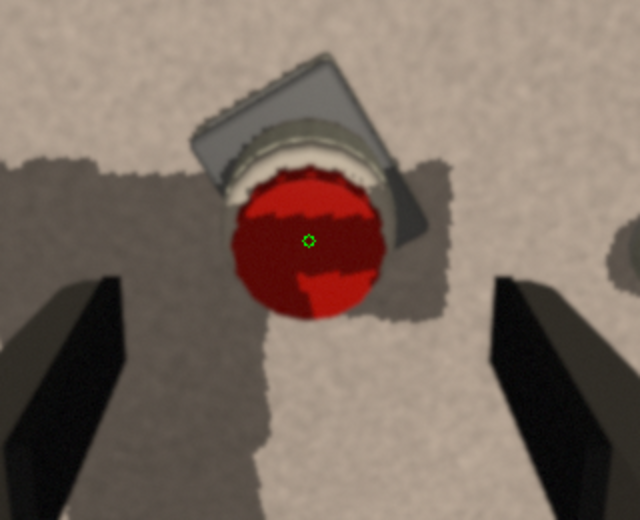

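The green mark sits on the cap's centre (309,243). Grasp the large jar.

>>> send_rows(
  commands=[
    [-3,0,40,0,80],
    [-3,0,75,0,80],
    [-3,0,98,0,80],
    [-3,0,107,0,80],
    [-3,0,107,0,80],
    [-3,0,107,0,80],
    [-3,0,107,0,48],
    [-3,0,107,0,48],
    [-3,0,107,0,48],
    [-3,0,107,0,48],
    [-3,0,107,0,48],
  ],
  force=20,
)

```text
clock: 18.68
eef_pos: [0.4768, -0.0893, 0.0343]
tcp_rot: [0.0, 0.994, -0.108, 0.0]
wrist_force: [-2.1, -0.8, 5.3]
gripper_width: 0.582
gripper_force: 20.0
```

>>> send_rows(
  commands=[
    [0,0,-4,0,48],
    [0,0,-12,0,48],
    [0,0,-40,0,48],
    [0,0,-90,0,48],
    [0,0,-110,0,48],
    [0,0,-110,0,48],
    [0,0,-110,0,48],
  ],
)

```text
clock: 19.55
eef_pos: [0.4757, -0.0892, 0.1431]
tcp_rot: [0.0, 0.994, -0.108, -0.001]
wrist_force: [-0.2, 0.0, -1.8]
gripper_width: 0.583
gripper_force: 20.0
```

Run:
```python
from t import *
s=sense();m=optics.camera_model('wrist');im=optics.get_image('wrist')
cv2.imwrite('pics/w10.png',im[:,:,::-1])
p,a=spot('large');print(s['eef_pos'],s['gripper_width'],yaw(s)-a,rows([*p,.11],s)[0])
```

```text
[ 0.47573291 -0.08919921  0.14313783] 0.5830135480482385 -0.1161299082499925 [-109.6 -424.8   33.2]
```

View pics/w10.png

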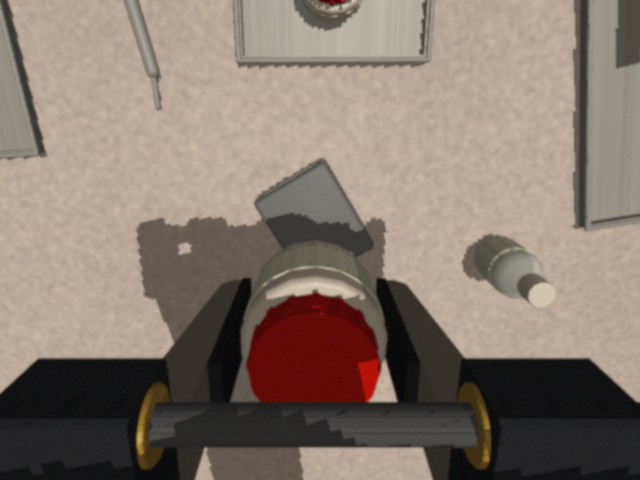

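The large jar is held, and the case lies undisturbed at (255,204)–(325,160)–(373,245).

>>> send_rows(
  commands=[
    [-8,-30,-5,0,48],
    [-20,-75,-5,0,48],
    [-33,-125,-5,0,48],
    [-46,-175,-5,-0.03,48],
    [-59,-225,0,-0.06,48],
    [-72,-275,0,-0.09,48],
    [-84,-325,10,-0.116,48],
    [-96,-370,20,-0.116,48],
    [-105,-405,30,-0.116,48],
    [-110,-425,33,-0.116,48],
    [-110,-425,33,-0.116,48],
    [-110,-425,33,-0.116,48],
  ],
)

```text
clock: 21.1
eef_pos: [0.4612, 0.3477, 0.1107]
tcp_rot: [0.001, 0.999, -0.051, -0.0]
wrist_force: [0.2, -0.2, -1.6]
gripper_width: 0.586
gripper_force: 20.0
```

>>> send_rows(
  commands=[
    [0,0,0,0,48],
    [0,0,0,0,48],
  ],
)

```text
clock: 21.35
eef_pos: [0.4614, 0.3485, 0.1113]
tcp_rot: [0.0, 0.999, -0.051, 0.0]
wrist_force: [-0.3, 0.4, -1.0]
gripper_width: 0.582
gripper_force: 20.0
```

Run:
```python
from t import *
s=sense();m=optics.camera_model('wrist');im=optics.get_image('wrist')
for c in w2px(m,corners('large')): cv2.circle(im,tuple(int(round(v)) for v in c),4,(0,0,255),1)
cv2.imwrite('pics/w11.png',im[:,:,::-1])
p,a=spot('large');print(s['eef_pos'],s['gripper_width'],yaw(s)-a,rows([*p,.0113],s)[0])
```

```text
[0.46136295 0.34848631 0.1113183 ] 0.5820523990520132 -0.001611335987312154 [ -1.2  -0.7 100. ]
```

View pics/w11.png

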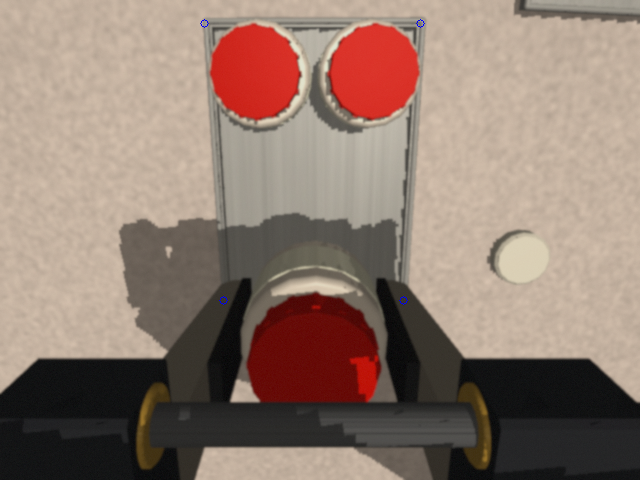

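The tray outline matches to about 3 mm. I'll lower the large jar.

>>> send_rows(
  commands=[
    [0,0,40,0,48],
    [0,0,75,0,48],
    [0,0,93,0,48],
    [0,0,97.5,0,48],
    [0,0,99,0,48],
    [0,0,100,0,48],
    [0,0,100,0,48],
    [0,0,100,0,48],
  ],
)

```text
clock: 22.4
eef_pos: [0.461, 0.3497, 0.0114]
tcp_rot: [-0.0, 0.999, -0.051, 0.0]
wrist_force: [-0.3, -0.8, -1.3]
gripper_width: 0.582
gripper_force: 20.0
```

>>> send_rows(
  commands=[
    [0,0,0.5,0,48],
    [0,0,1,0,48],
    [0,0,1,0,48],
  ],
)

```text
clock: 22.78
eef_pos: [0.4611, 0.3497, 0.0113]
tcp_rot: [0.0, 0.999, -0.051, 0.0]
wrist_force: [-2.3, -2.9, 9.0]
gripper_width: 0.585
gripper_force: 20.0
```

>>> send_rows(
  commands=[
    [0,0,0,0,66],
    [0,0,0,0,66],
    [0,0,0,0,66],
    [0,0,-15,0,68],
    [0,0,-50,0,68],
    [0,0,-100,0,68],
    [0,0,-150,0,85],
    [0,0,-150,0,85],
    [0,0,-150,0,85],
    [0,0,-150,0,85],
  ],
)

```text
clock: 24.02
eef_pos: [0.4601, 0.3488, 0.1587]
tcp_rot: [0.001, 0.999, -0.051, -0.001]
wrist_force: [-0.5, -0.4, -0.1]
gripper_width: 0.927
gripper_force: 0.0
```

Run:
```python
from t import *
s=sense();m=optics.camera_model('wrist');optics.get_image('wrist')
for r in finder.silhouettes('wrist','large_jar')[:4]: print(r['conf'],r['rect'])
p,a=spot('large');print(s['eef_pos'],w2px(m,[*p,.061]),rows([.4774,-.0891,.12],s)[0],yaw(s))
```

```text
0.71 [277.5, 181.2, 349.2, 267.4]
[0.46010058 0.3487931  0.15869629] [[312.67316424 233.74813677]] [ 61.5 433.8  39.3] -0.10123290991089189
```

>>> send_rows(
  commands=[
    [6,45,0,0,85],
    [13,95,0,-0.08,85],
    [21,148,0,-0.16,85],
    [29,200,0,-0.24,85],
    [36,252,0,-0.32,85],
    [44,305,0,-0.42,85],
    [51,358,0,-0.42,85],
    [57,400,20,-0.42,85],
    [61.5,434,39,-0.42,85],
    [61.5,434,39,-0.42,85],
    [61.5,434,39,-0.42,85],
    [61.5,434,39,-0.42,85],
  ],
)

```text
clock: 25.62
eef_pos: [0.4785, -0.087, 0.1214]
tcp_rot: [-0.0, 0.987, 0.16, 0.0]
wrist_force: [0.6, 0.5, -0.1]
gripper_width: 0.923
gripper_force: 0.0
```

>>> send_rows(
  commands=[
    [0,0,0,0,85],
    [0,0,0,0,85],
  ],
)

```text
clock: 25.88
eef_pos: [0.4783, -0.088, 0.1213]
tcp_rot: [0.0, 0.987, 0.159, 0.0]
wrist_force: [-0.1, 0.7, -0.6]
gripper_width: 0.924
gripper_force: 0.0
```

Run:
```python
from t import *
s=sense();m=optics.camera_model('wrist');im=optics.get_image('wrist');print(s['eef_pos'],yaw(s))
for r in finder.silhouettes('wrist','flat_case')[:2]:
    ys,xs=np.nonzero(r['pixels']);w=px2w(m,np.c_[xs,ys],.026)[:,:2]*1000;print(r['conf'],r['rect'],cv2.minAreaRect(w.astype(np.float32)))
x,y,a=.4774,-.0891,.32;c,d=np.cos(a),np.sin(a)
for q in w2px(m,[[x+c*u-d*v,y+d*u+c*v,.026] for u,v in[(.036,.029),(.036,-.029),(-.036,.029),(-.036,-.029)]]): cv2.circle(im,tuple(int(round(v)) for v in q),3,(0,255,0),1)
cv2.imwrite('pics/w12.png',cv2.resize(im[140:440,160:480,::-1],None,fx=2,fy=2))
print(rows([x,y,.003],s)[0])
```

```text
[ 0.47828981 -0.08798701  0.12126186] 0.3197109952965952
0.6 [271.2, 176.6, 359.0, 291.3] ((477.8763122558594, -89.13644409179688), (74.054443359375, 57.23149871826172), 18.45814323425293)
[ -1.2   0.7 118.3]
```

View pics/w12.png

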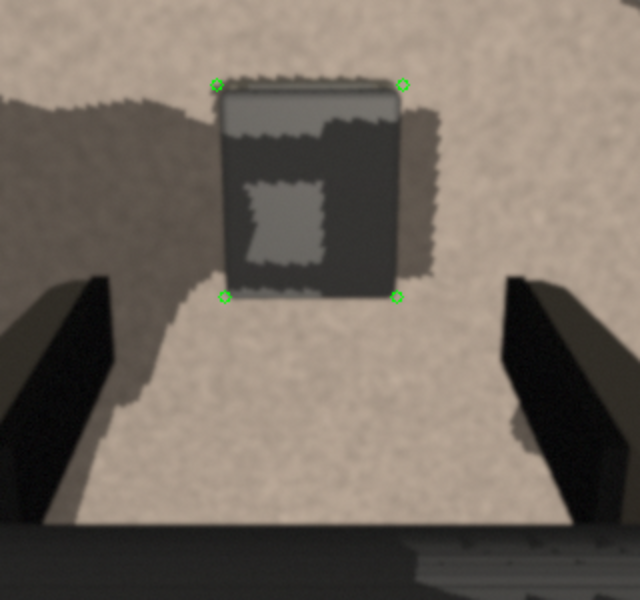

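The corner marks fit the case. I'll grasp it.

>>> send_rows(
  commands=[
    [-1,0.5,40,0,85],
    [-1,0.5,80,0,85],
    [-1,0.5,105,0,85],
    [-1,0.5,115.5,0,85],
    [-1,0.5,115.5,0,85],
    [-1,0.5,115.5,0,85],
    [-1,0.5,115.5,0,52],
    [-1,0.5,115.5,0,52],
    [-1,0.5,115.5,0,52],
    [-1,0.5,115.5,0,52],
    [-1,0.5,115.5,0,52],
  ],
  force=20,
)

```text
clock: 27.35
eef_pos: [0.4775, -0.0894, 0.0058]
tcp_rot: [0.0, 0.987, 0.159, 0.0]
wrist_force: [-1.0, -1.5, 5.7]
gripper_width: 0.627
gripper_force: 20.0
```

>>> send_rows(
  commands=[
    [0,0,-4,0,52],
    [0,0,-12,0,52],
    [0,0,-40,0,52],
    [0,0,-90,0,52],
    [0,0,-110,0,52],
    [0,0,-110,0,52],
    [0,0,-110,0,52],
  ],
)

```text
clock: 28.22
eef_pos: [0.4765, -0.0893, 0.1147]
tcp_rot: [-0.0, 0.987, 0.159, -0.001]
wrist_force: [-0.0, -0.2, -0.2]
gripper_width: 0.63
gripper_force: 20.0
```

Run:
```python
from t import *
s=sense()
p,a=spot('cases');print(s['eef_pos'],s['gripper_width'],yaw(s)-a,rows([*p,.10],s)[0])
```

```text
[ 0.47648195 -0.08934677  0.11467066] 0.6297471286146503 0.34992740545046874 [-88.4 243.8  14.6]
```

>>> send_rows(
  commands=[
    [0,0,-30,0,52],
    [-15,42,-40,0,52],
    [-32,90,-40,0.08,52],
    [-50,140,-40,0.17,52],
    [-68,190,-30,0.26,52],
    [-82,225,0,0.35,52],
    [-88,244,14,0.35,52],
    [-88,244,14,0.35,52],
    [-88,244,14,0.35,52],
    [-88,244,14,0.35,52],
  ],
)

```text
clock: 29.48
eef_pos: [0.4713, -0.347, 0.1025]
tcp_rot: [0.0, 1.0, -0.014, 0.001]
wrist_force: [0.3, -0.9, -1.1]
gripper_width: 0.625
gripper_force: 20.0
```

Run:
```python
from t import *
s=sense();m=optics.camera_model('wrist');im=optics.get_image('wrist')
for c in w2px(m,corners('cases')): cv2.circle(im,tuple(int(round(v)) for v in c),4,(0,0,255),1)
cv2.imwrite('pics/w13.png',im[:,:,::-1])
p,a=spot('cases');print(s['eef_pos'],s['gripper_width'],yaw(s)-a,rows([*p,.0088],s)[0])
```

```text
[ 0.47131471 -0.34701031  0.10254216] 0.6253992978229385 0.0031366689069353935 [-2.6  1.6 93.7]
```

View pics/w13.png

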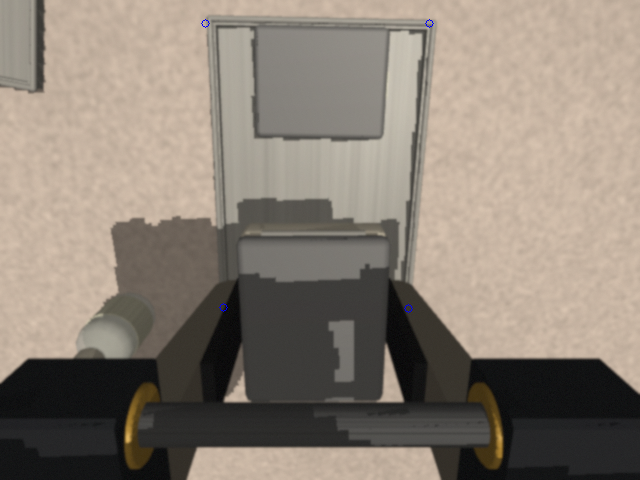

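The tray's far corners are at (209,18) and (434,20), about 2 mm right of and beyond the prediction. I'll correct for that and lower.

>>> send_rows(
  commands=[
    [-0.5,3,40,0,52],
    [-0.5,3,70,0,52],
    [-0.5,3,87,0,52],
    [-0.5,3,91.5,0,52],
    [-0.5,3,93,0,52],
    [-0.5,3,94,0,52],
    [-0.5,3,94,0,52],
    [-0.5,3,94,0,52],
  ],
)

```text
clock: 30.52
eef_pos: [0.4704, -0.3519, 0.0088]
tcp_rot: [0.001, 1.0, -0.016, 0.001]
wrist_force: [-1.2, 1.5, 6.0]
gripper_width: 0.631
gripper_force: 20.0
```

>>> send_rows(
  commands=[
    [0,0,0,0,68],
    [0,0,0,0,68],
    [0,0,0,0,68],
    [0,0,-15,0,68],
    [0,0,-50,0,68],
    [0,0,-100,0,68],
    [-60,60,-150,0,68],
    [-60,120,-170,0,68],
    [-60,120,-170,0,68],
    [-60,120,-170,0,68],
  ],
)

```text
clock: 31.78
eef_pos: [0.4048, -0.4725, 0.1793]
tcp_rot: [0.002, 1.0, -0.018, 0.001]
wrist_force: [-0.3, 0.1, 0.4]
gripper_width: 0.738
gripper_force: 0.0
```

Run:
```python
from t import *
im=optics.get_image('side');print(sense()['eef_pos'])
cv2.imwrite('pics/s2.png',cv2.resize(im[120:480,120:520,::-1],None,fx=1.6,fy=1.6))
```

```text
[ 0.40568452 -0.46979635  0.17824695]
```

View pics/s2.png

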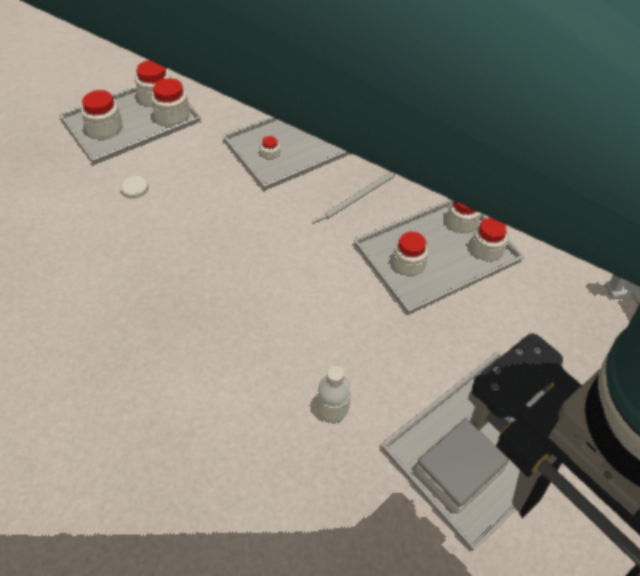

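The side view shows all four pieces upright in their trays: large jar (100,115), small pot (270,148), medium jar (411,253), case (462,465). The gripper is clear.

```bash
python3 -c "
from bench import manip
print(manip.sign_off())"
```

```text
the job is handed in; nothing more can be done
None
```

I put the small pot, medium jar, large jar and flat case in the trays with their own kinds; the last side picture shows all four upright. I handed the job in about 32 s into the 128 s limit, with the gripper clear; no verdict came back.

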